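Index the engraving vise and lock it with a click wrench

ROBOT

A 6-joint arm with a two-finger parallel gripper is mounted at the origin on a cart in front of the work surface, level with it; the furniture and walls round the work are solid. World frame = base frame: x ahead of the robot, y to its left, z up, the work surface at z = 0. Lengths are in m, angles in rad, forces in N, time in s.
With the tool pointing down it reaches from about 0.35 to 0.975 m from the base axis. Payload 4.9 kg.
Tool frame: the origin (TCP) lies at the very end of the fingers, on their centre line; the grasp point (between the pads) lies ctrl.grip_point_offset behind it (ctrl.grip_point_offset is the distance from the TCP to the grasp point, in m); z points along the fingers, y is the direction in which the jaws open and shut (so a half turn about z gives the same grasp; the last joint's range is limited). The gripper opens to 85 mm and grips with 20 to 120 N. Pads are 22 mm wide; open, the fingers measure 114 mm over their backs; the gripper's body (76 mm by 85 mm) begins 54 mm behind the grasp point. The pads swing forward as they close: fully open they stand 13 mm farther back than shut.
Start: joints at [1.012, 0.053, 1.613, -0, 1.476, -0.119], TCP at [0.266, 0.566, 0.231] pointing down, gripper open.
Joint ranges: [-3.01, 3.01], [-1.01, 2.22], [0.06, 2.58], [-1.02, 4.17], [0.09, 2.62], [-3.14, 3.14]. Speed limits (rad/s): [2.57, 2.57, 3.14, 3.14, 3.14, 3.14].

INTERFACE

Orientations are given as a rotation vector (axis times angle).
In Python, from station import ctrl gives the robot as it stands. The module is installed in compiled form; this text tells all that it offers.
- The arm moves only by the shell command python3 -m creep 'ROWS' [FORCE]. ROWS is JSON, a list of rows, each a list of 5 numbers: the closure in counts, from 0 (fully open) to 255 (shut), then the shift along the tool's x, y, z in mm, then the turn about the tool's z in rad. A call has 1 to 12 rows; each row is the pose to reach, as a shift and turn from the pose commanded when the call began, along the tool's axes at that moment; what a row does not reach only later rows make up. A row lasts 1/12 s, in which the tool goes at most 41.7 mm and 7.16 degrees, less where a joint would pass 70% of its speed; a pose out of reach is approached as far as the arm can. A call with a gripper value outside its range is refused whole. The fingers move at their own pace and stop on an object; FORCE is the grip in N (left out, the last holds). Time passes only in rows, so rows that repeat a pose let the fingers close. It gives the time, the measured TCP pose, the force and the opening at its end, in the units of the state.
- ctrl.get_obs(): the state, without advancing time (a new reading comes with each control period).
- ctrl.get_image(name): name is "scene" or "top" or "wrist"; returns the picture (420x560x3 uint8, red, green, blue); there is no depth.
- ctrl.calibration(name): a dict with "fx", "fy", "cx", "cy" (pixels), "R" (3x3) and "t" (3): a world point X has camera coordinates R X + t. Camera axes: x right, y down, z forward; pixel columns grow to the right and rows downward; lengths in m; the calibration is good to about 2 mm. A picture is of the moment at which its call begins: read the wrist's pose just before it. calibration takes no time and is no camera call; for the wrist camera it gives the pose at the moment of the call.
- ctrl.finish_job(): hands the job in, once; it reports no verdict.
Trained networks look in the newest picture that a camera, given by its name, has taken for a name from the list of things; names that differ only in an ending like _2 or _b are one class to them, and where a whole thing is asked for, a point or a joint stands for the part that bears it (a point fixed in the world has none). Each returns a list of dicts, best first, with "conf" (0 to 1); they miss things now and then, are a little off and sometimes report something else, mostly with a low value. They report only what shows in the picture. A call takes as long as a camera call.
- ctrl.boxes_of(camera, label): "rect" ([left, top, width, height] in pixels, round what is visible of it).
- ctrl.outline_of(camera, label): "mask" (420x560 bool, what is visible of it) and "rect" ([left, top, width, height] in pixels, round what is visible of it).
The state is a dict: "t": time; "q": joint angles; "dq": joint speeds; "effort": joint torques, N m; "tool_pos": TCP position; "tool_rot": TCP orientation; "contact_force": force on the tool from outside, world axes, zero at the start; "wrist_torque": the same for the moment, N m; "opening": finger opening in m.
Only numpy, scipy, OpenCV 4.12 (cv2) and the standard library are available. Lean on these libraries where they do the work, as an engineer would, in place of code of your own. Each camera call takes 0.05 s, during which the arm holds its last target. There are 200 camera calls.

TASK

Push the small engraving vise by its wooden screw handle three clicks anticlockwise (seen from above) on its swivel base and let it settle in that notch. Then lock it there: push the click wrench on the clamp bolt clockwise by its black grip until the handle breaks over with a click, and stop at once without tightening any further. Move the arm clear so that the wrench, left on the bolt, springs back straight, and leave the other tools where they lie.

Things in the scene. Friction and masses are not known exactly. Their poses are not given: they have to be found in the camera images.
- vise_axis (a point): Point on the upright turning axis of the swivel base, 76 mm above the bench, at the height of the vise's screw handle. The base is a grey cast disc, 136 mm across, screwed to the bench, with 24 white marks; its highest part, the brass disc in the vise's jaws, is 95 mm above the bench. The frame is the base's: z up.
- vise_handle (a point): Middle of the part of the vise's turned wooden screw handle that is pushed: 105 mm from vise_axis, 76 mm above the bench. The handle is a level round bar, 20 to 29 mm thick, that points straight out from the axis, its wood from 80 to 127 mm out (the vise body reaches 52 mm out). It is fixed to the vise and turns with it.
- vise_head (a joint): Turn of the vise on its base in rad, 0 at the start, growing anticlockwise seen from above (range -0.45 to 1.9). A notch holds it every 0.262 rad (15 degrees); between notches about 0.77 N m is needed (7 N at vise_handle), half-way it passes the hump and falls into the next notch by itself. Three clicks are 0.785 rad.
- bolt_axis (a point): Point on the upright axis of the clamp bolt, which stands on the swivel base 80 mm from vise_axis, 77 mm above the bench, at the height of the wrench's handle. A socket and the wrench's round head, 31 mm across, sit on the bolt and stay there.
- wrench_grip (a point): Middle of the black ribbed grip of the click wrench, on its centre line, 140 mm from bolt_axis and 77 mm above the bench. The wrench is level and points straight out from the bolt, 189 mm from bolt axis to end; its grip is 25 mm thick, 78 mm long.
- lock_bolt (a joint): Turn of the clamp bolt with the wrench's head in rad, growing clockwise seen from above (tightening). It starts loose at -0.35 to -0.15. The torque to turn it is about 0.7 + 1.8 x value N m, and it stays where it is left; pushed at wrench_grip the wrench clicks at 0.25 to 0.31 (8 to 9 N at the grip; pushed nearer the head it clicks later). Past 0.40 the bolt is overtightened.
- wrench_handle (a joint): Break-over angle of the wrench's handle against its head in rad, clockwise from above: 0 until the set torque is reached, then the handle gives way with a click towards a stop at 0.17 (21 mm at the grip), the push it needs falling to about 40 percent half-way, while the bolt stands still; pushing on against the stop tightens the bolt further. Let go, it springs back to 0.
- hammer: Chasing hammer, 218 mm long, lying loose at the back left; origin under its middle. Bystander.
- ring_clamp: Wooden ring clamp, 120 mm long, lying loose behind the vise. Bystander.
- caliper: Vernier caliper, 195 mm long, 8 mm thick, lying loose left of the vise. Bystander.
- cutters: Flush cutters, 122 mm long, lying loose at the right front. Bystander.
- tweezers: Cross-lock tweezers, 150 mm long, lying loose near the front edge. Bystander.
- scribe: Steel scribe, 151 mm long, 8 mm thick, lying loose to the right of the vise. Bystander.

How it is judged:
On the way, in this order (a step that is already met when the one before it is completed fails the run):
1. the vise stands in the third notch anticlockwise, at rest (value of joint vise_head between 0.705 and 0.865 rad and velocity of joint vise_head below 0.1 rad/s), for 0.3 s.
2. the wrench breaks over with a click (value of joint wrench_handle above 0.06 rad), for 0.05 s.
At the end, for the whole second after the job is handed in: The vise stands in the third notch (0.785 rad, within 0.08), the clamp bolt is at 0.20 to 0.40 rad, tight but not overtightened, and the wrench's handle has sprung back (under 0.04 rad) (value of joint vise_head between 0.705 and 0.865 rad and value of joint lock_bolt between 0.2 and 0.4 rad and value of joint wrench_handle below 0.04 rad); the robot touches nothing.
It fails at once if the bolt is tightened past the click (value of joint lock_bolt above 0.4 rad).
It fails at once if another tool is moved by more than 30 mm (distance of any of hammer, ring_clamp, caliper, cutters, tweezers, scribe from where it was at the start of the episode above 0.03 m).
It also fails if it takes over 61 s, if anything falls off the work surface, if the arm or the gripper's body presses on something with over 40 N, if the wrist force passes 120 N, or if a joint passes its speed limit or range.

## Working session

There is one attempt and no reset: what is moved stays moved. The work goes in short steps, Python scripts to look and compute and a shell command to move; the robot and the scene stay as the last step left them, time stands still between calls to the robot, and variables do not carry over. Pictures are saved under pics/ and viewed, about 8 in all and at most 12, crops included, and the job is handed in when it is done.

```bash
mkdir -p pics; python3 - <<'E'
from station import ctrl
import cv2,numpy as np
for n in ("top","scene"):
    im=ctrl.get_image(n); cv2.imwrite(f"pics/{n}0.png",im[:,:,::-1])
    c=ctrl.calibration(n); print(n,c)
    for l in ("vise_handle","wrench_grip","vise_head","lock_bolt"):
        print(l,[(round(d["conf"],2),d["rect"]) for d in ctrl.boxes_of(n,l)[:2]])
o=ctrl.get_obs(); print(o); print(ctrl.grip_point_offset)
E
```

```text
top {'fx': 543.6276546070495, 'fy': 543.6276546070495, 'cx': 276.2957776177523, 'cy': 201.1043773693358, 'R': array([[-0.02808497, -0.99932009, -0.02388697],
       [-0.99600296,  0.03000274, -0.08413052],
       [ 0.08479   ,  0.02142869, -0.99616839]]), 't': array([-0.18613091,  0.49702749,  1.10304374])}
vise_handle [(0.71, [253.0, 207.0, 86.0, 76.4])]
wrench_grip [(0.69, [146.4, 222.0, 86.0, 22.5])]
vise_head [(0.94, [256.1, 205.7, 76.8, 76.9]), (0.55, [150.0, 240.9, 91.0, 41.8])]
lock_bolt [(0.84, [151.2, 219.3, 101.3, 29.2])]
scene {'fx': 385.39141740091145, 'fy': 385.39141740091145, 'cx': 278.36990668864615, 'cy': 206.1066145760899, 'R': array([[-0.52647908, -0.85001876, -0.01696731],
       [-0.47492507,  0.31059185, -0.82339473],
       [ 0.70517087, -0.4254419 , -0.56721533]]), 't': array([0.1055717 , 0.38325448, 0.44526884])}
vise_handle [(0.83, [284.2, 217.1, 86.9, 55.0])]
wrench_grip [(0.9, [187.2, 237.8, 76.4, 53.2]), (0.21, [312.2, 204.2, 0.9, 16.0])]
vise_head [(0.93, [279.4, 218.4, 91.1, 53.8])]
lock_bolt [(0.72, [185.8, 233.4, 97.4, 55.0])]
{'t': 0.5, 'q': array([ 1.01200422e+00,  5.27171970e-02,  1.61293753e+00,  3.21959723e-05,
        1.47601252e+00, -1.19028343e-01]), 'dq': array([ 1.77020026e-04, -8.13309861e-04,  6.85408572e-05,  1.79538704e-03,
        5.28542439e-05, -1.32062463e-03]), 'effort': array([ 1.70557023e-04, -3.93216240e+01, -3.70027256e+01, -6.98002577e-05,
        1.40031872e-03, -4.71520892e-06]), 'tool_pos': array([0.26606608, 0.56549718, 0.23127046]), 'tool_rot': array([-6.85219110e-01, -3.06589847e+00,  9.37585345e-05]), 'contact_force': array([-0.00617312, -0.50429034,  0.09161187]), 'wrist_torque': array([ 0.06306603, -0.00686078, -0.01659107]), 'opening': 0.08540824051612877}
0.0187
```

```bash
python3 - <<'E'
import cv2
a=cv2.imread("pics/top0.png")[130:340,100:380]; cv2.imwrite("pics/top0c.png",cv2.resize(a,None,fx=2.8,fy=2.8,interpolation=cv2.INTER_CUBIC))
E
```

```text
(no output)
```

View pics/top0.png

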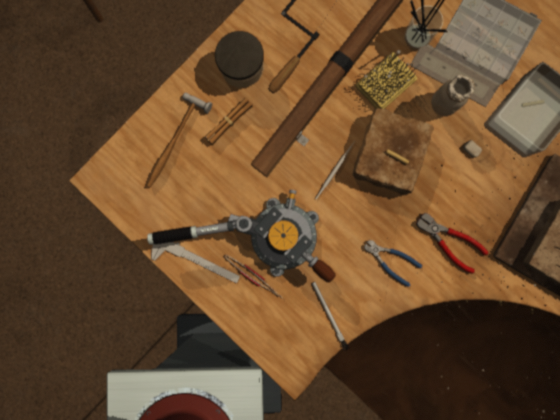

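View pics/top0c.png

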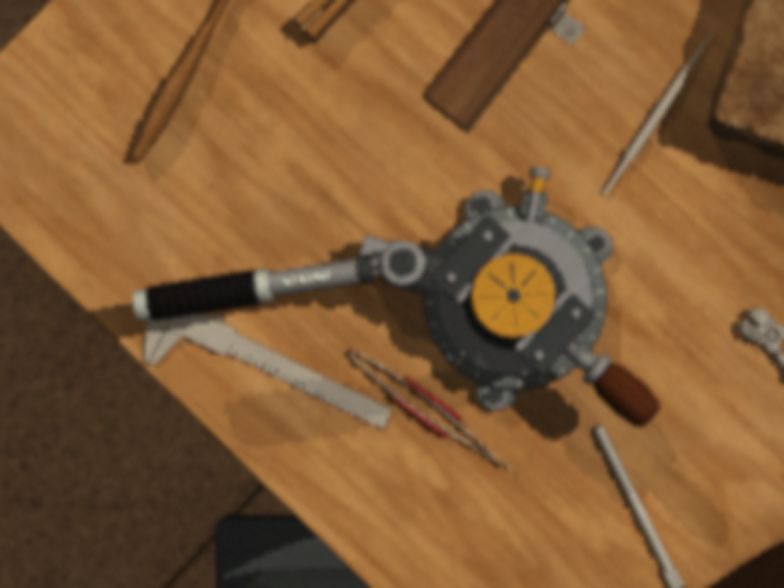

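Top view: the vise disc centre is near (283,236) and its wooden handle near (323,269), pointing lower right. The bolt head is near (244,224) and the black grip near (174,235), pointing left. The caliper, tweezers and scribe lie flat below the handles.

```bash
cat > h.py <<'E'
from station import ctrl
import cv2,numpy as np
from scipy.spatial.transform import Rotation as Ro
def ray(n,u,v,z):
    c=ctrl.calibration(n); d=c["R"].T@[(u-c["cx"])/c["fx"],(v-c["cy"])/c["fy"],1]; o=-c["R"].T@c["t"]
    return o+d*(z-o[2])/d[2]
def proj(n,X):
    c=ctrl.calibration(n); p=c["R"]@np.array(X)+c["t"]; return c["fx"]*p[0]/p[2]+c["cx"],c["fy"]*p[1]/p[2]+c["cy"]
E
python3 - <<'E'
from h import *
np.set_printoptions(precision=4,suppress=True)
A=ray("top",283.2,235.7,.095);H=ray("top",323.2,269.3,.076);B=ray("top",243.9,223.6,.09);G=ray("top",173.9,235.4,.077)
for n,p in zip("AHBG",(A,H,B,G)): print(n,p,proj("scene",p))
f=lambda d:(np.hypot(*d[:2]),np.arctan2(d[1],d[0]))
print("AH",f(H-A),"AB",f(B-A),"BG",f(G-B))
R=Ro.from_rotvec(ctrl.get_obs()["tool_rot"]).as_matrix();print(R)
im=cv2.imread("pics/scene0.png")
for p in (A,H,B,G): cv2.circle(im,tuple(int(round(x)) for x in proj("scene",p)),2,(0,255,0),-1)
cv2.imwrite("pics/scene0m.png",cv2.resize(im[100:380,60:460],None,fx=2,fy=2))
E
```

```text
A [ 0.4182 -0.2135  0.095 ] (np.float64(310.7428375537115), np.float64(226.00799563159))
H [ 0.3515 -0.2887  0.076 ] (np.float64(360.4456894611895), np.float64(238.0478766874951))
B [ 0.4437 -0.1384  0.09  ] (np.float64(272.36656399372464), np.float64(234.00051657507024))
G [0.4252 0.0002 0.077 ] (np.float64(212.55398631364193), np.float64(270.92417751272404))
AH (np.float64(0.10046979640457311), np.float64(-2.2957686866224334)) AB (np.float64(0.07933289724983307), np.float64(1.242941506437438)) BG (np.float64(0.13980465261779954), np.float64(1.7033458297986046))
[[-0.9049  0.4257 -0.0001]
 [ 0.4257  0.9049 -0.    ]
 [ 0.     -0.0001 -1.    ]]
```

View pics/scene0m.png

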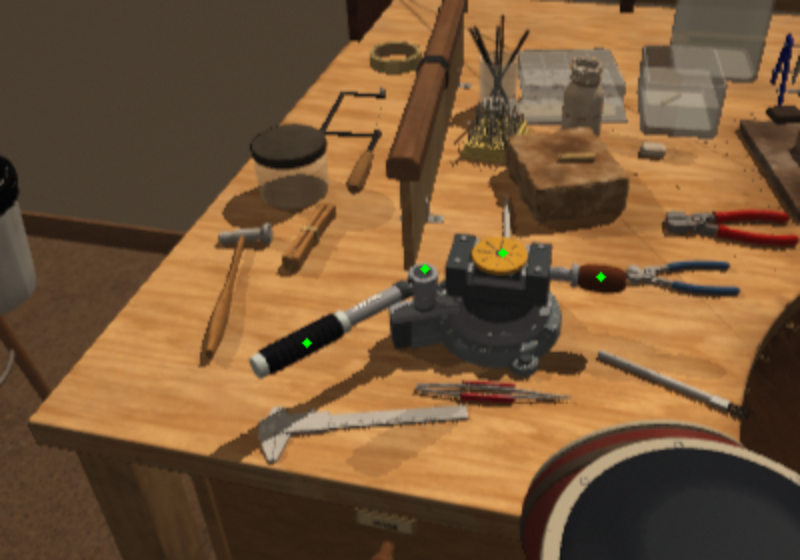

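The scene view confirms the back-projected points: the markers sit on the brass disc, wooden handle, bolt head and grip. Next I close the gripper, square the tool up with the world and travel at a safe height.

```bash
python3 -m creep '[[255,-356,-347,0,-0.44],[255,-356,-347,0,-0.44],[255,-356,-347,0,-0.44],[255,-356,-347,0,-0.44],[255,-356,-347,0,-0.44],[255,-356,-347,0,-0.44],[255,-356,-347,0,-0.44],[255,-356,-347,0,-0.44],[255,-356,-347,0,-0.44],[255,-356,-347,0,-0.44],[255,-356,-347,0,-0.44],[255,-356,-347,0,-0.44]]' 40
```

```text
t: 1.5
tool_pos: [0.4408, 0.098, 0.2318]
tool_rot: [-0.0, 3.14, 0.0]
contact_force: [1.0, 1.2, 0.1]
opening: -0.0003
```

```bash
python3 -m creep '[[255,133,-354,0,0.725],[255,133,-354,0,0.725],[255,133,-354,0,0.725],[255,133,-354,0,0.725],[255,133,-354,0,0.725],[255,133,-354,0,0.725],[255,133,-354,0,0.725],[255,133,-354,0,0.725],[255,133,-354,0,0.725],[255,133,-354,0,0.725],[255,133,-354,0,0.725],[255,133,-354,0,0.725]]'; python3 - <<'E'
from h import *
im=ctrl.get_image("wrist"); c=[ [0.4182,-.2135,.095],[.3486,-.2921,.076]]
im=im[:,:,::-1].copy()
for p in c:
    u=proj("wrist",p); print(u); cv2.circle(im,(int(u[0]),int(u[1])),3,(0,255,0),-1)
cv2.imwrite("pics/w1.png",im); o=ctrl.get_obs(); print(o["tool_pos"],o["q"])
E
```

```text
t: 2.5
tool_pos: [0.3075, -0.2539, 0.2313]
tool_rot: [-1.115, -2.937, -0.001]
contact_force: [0.5, -0.1, 0.3]
opening: 0.0002
(np.float64(393.56495486635504), np.float64(257.95795711674134))
(np.float64(277.29452676269665), np.float64(248.89884704181196))
[ 0.30788395 -0.25331622  0.23128233] [-8.76006489e-01 -5.37988620e-01  2.10499021e+00  4.78407984e-04
  1.57479855e+00 -1.72284209e+00]
```

View pics/w1.png

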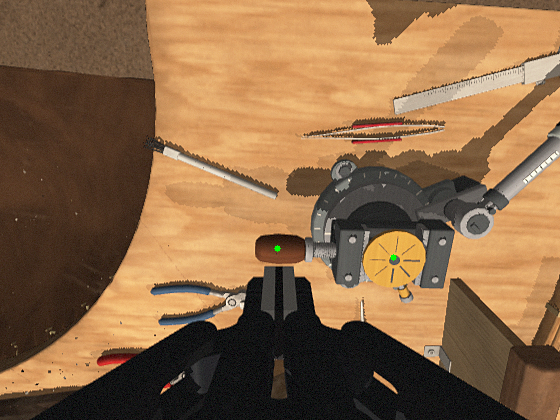

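The projected handle mark at (277,249) sits on the middle of the wood, and the disc mark matches as well. I descend beside the handle.

```bash
python3 -m creep '[[255,0,0,40,0],[255,0,0,80,0],[255,0,0,110,0],[255,0,0,140,0],[255,0,0,160,0],[255,0,0,176,0],[255,0,0,176,0],[255,0,0,176,0]]'; python3 - <<'E'
from h import *
im=ctrl.get_image("wrist")[:,:,::-1]; cv2.imwrite("pics/w2.png",im)
o=ctrl.get_obs(); T=o["tool_pos"];R=Ro.from_rotvec(o["tool_rot"]).as_matrix();print(T,R)
# arc: tool tip pose, s = standoff behind handle centreline
A=np.array([.4182,-.2135])
for s in (.04,.024):
  for th in np.arange(0,0.9,0.13):
    a=-2.296+th; p=A+.105*np.array([np.cos(a),np.sin(a)])-s*np.array([-np.sin(a),np.cos(a)])
    d=R.T@np.array([*(p-T[:2]),0]); print(s,round(th,2),np.round(d[:2]*1000,1))
E
```

```text
t: 3.22
tool_pos: [0.3079, -0.2524, 0.0548]
tool_rot: [-1.109, -2.938, -0.002]
contact_force: [0.3, 0.1, -0.1]
opening: -0.0002
[ 0.30849837 -0.25346114  0.05611458] [[-7.50263487e-01  6.61138615e-01  6.57832111e-04]
 [ 6.61138349e-01  7.50263775e-01 -5.93155211e-04]
 [-8.85705418e-04 -1.01046613e-05 -9.99999608e-01]]
0.04 0.0 [-15.6  -2.4]
0.04 0.13 [-29.5  -6.7]
0.04 0.26 [-43.9  -9.2]
0.04 0.39 [-58.5  -9.8]
0.04 0.52 [-73.   -8.5]
0.04 0.65 [-87.3  -5.4]
0.04 0.78 [-101.    -0.4]
0.024 0.0 [-31.6  -2.4]
0.024 0.13 [-45.4  -4.7]
0.024 0.26 [-59.4  -5.1]
0.024 0.39 [-73.3  -3.8]
0.024 0.52 [-86.9  -0.6]
0.024 0.65 [-100.     4.3]
0.024 0.78 [-112.4   10.8]
```

View pics/w2.png

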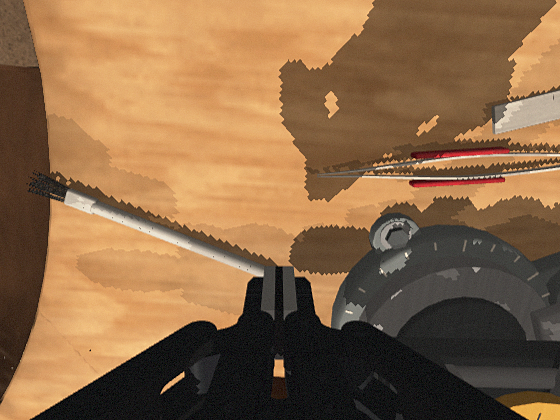

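The fingers are down beside the handle, clear of the scribe, which lies on the bench at around (265,270). I start the arc push in slow rows, turning with the handle, and stop about half-way to measure.

```bash
python3 -m creep '[[255,-8,-1,0,0],[255,-16,-2,0,0],[255,-24,-2,0,0],[255,-31,-2,0,0],[255,-36,-3,0,-0.04],[255,-41,-4,0,-0.09],[255,-45,-5,0,-0.13],[255,-50,-5,0,-0.17],[255,-55,-5,0,-0.22],[255,-59,-5,0,-0.26],[255,-59,-5,0,-0.26],[255,-59,-5,0,-0.26]]'; python3 - <<'E'
from h import *
im=ctrl.get_image("top"); cv2.imwrite("pics/t2.png",cv2.resize(im[170:310,210:380,::-1],None,fx=3.5,fy=3.5,interpolation=cv2.INTER_CUBIC))
o=ctrl.get_obs();T=o["tool_pos"];print(T,o["tool_rot"],o["contact_force"])
for d in ctrl.outline_of("top","vise_handle")[:2]: print(d["conf"],d["rect"])
E
```

```text
t: 4.27
tool_pos: [0.3486, -0.2972, 0.0555]
tool_rot: [-0.725, -3.056, -0.0]
contact_force: [-1.1, 1.3, 0.7]
opening: 0.0004
[ 0.34855949 -0.2971038   0.05548966] [-7.24822774e-01 -3.05678030e+00  1.84589715e-04] [-0.94472454 -0.29413274  0.52696977]
0.71 [254.3, 209.3, 57.7, 54.1]
```

View pics/t2.png

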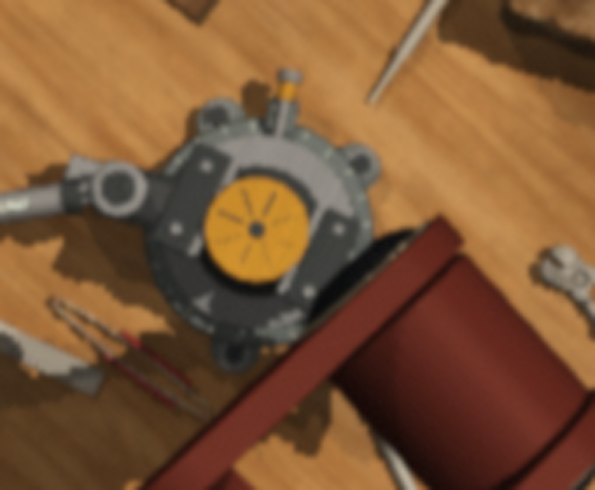

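The brass disc and jaws turned by about 15° (screws at (206,166) and (177,230) against the earlier view) and the force is near zero, so the first click is done. I work out the rest of the arc in the current tool axes.

```bash
cat > arc.py <<'E'
from h import *
import sys
def rows(C,r,a0,sgn,s,ths):
    o=ctrl.get_obs();T=o["tool_pos"];R=Ro.from_rotvec(o["tool_rot"]).as_matrix()
    for th in ths:
        a=a0+sgn*th; t=sgn*np.array([-np.sin(a),np.cos(a)])
        p=np.array(C)+r*np.array([np.cos(a),np.sin(a)])-s*t
        d=R.T@np.array([*(p-T[:2]),0])
        yaw=np.arctan2(-t[1],-t[0]); cur=np.arctan2(R[1,0],R[0,0]); turn=-(yaw-cur+np.pi)%(2*np.pi)-np.pi if 0 else -((yaw-cur+np.pi)%(2*np.pi)-np.pi)
        print(round(th,2),np.round(d[:2]*1000,1),round(turn,2))
E
python3 - <<'E'
from arc import *
rows([.4182,-.2135],.105,-2.296,1,.024,np.arange(.26,.86,.04))
E
```

```text
0.26 [-0.8  0.9] -0.0
0.3 [-5.   0.1] -0.04
0.34 [-9.3 -0.6] -0.08
0.38 [-13.5  -1.2] -0.12
0.42 [-17.8  -1.5] -0.16
0.46 [-22.1  -1.7] -0.2
0.5 [-26.5  -1.7] -0.24
0.54 [-30.8  -1.6] -0.28
0.58 [-35.1  -1.3] -0.32
0.62 [-39.3  -0.8] -0.36
0.66 [-43.6  -0.1] -0.4
0.7 [-47.8   0.7] -0.44
0.74 [-52.    1.7] -0.48
0.78 [-56.1   2.9] -0.52
0.82 [-60.2   4.3] -0.56
```

```bash
python3 -m creep '[[255,-5,0,0,-0.04],[255,-9,-1,0,-0.08],[255,-13,-1,0,-0.12],[255,-18,-1,0,-0.16],[255,-22,-2,0,-0.2],[255,-26,-2,0,-0.24],[255,-31,-1,0,-0.28],[255,-33,-1,0,-0.3],[255,-35,-1,0,-0.32],[255,-35,-1,0,-0.32]]'; python3 - <<'E'
from arc import *
print(ctrl.get_obs()["contact_force"])
rows([.4182,-.2135],.105,-2.296,1,.024,np.arange(.58,.86,.02))
E
```

```text
t: 5.2
tool_pos: [0.3782, -0.3137, 0.0553]
tool_rot: [-0.227, -3.131, 0.0]
contact_force: [-5.9, -0.5, 2.4]
opening: 0.0001
[-5.89834176 -0.49983968  2.40663269]
0.58 [-1.1 -0.1] 0.0
0.6 [-3.2 -0.5] -0.02
0.62 [-5.3 -0.9] -0.04
0.64 [-7.4 -1.3] -0.06
0.66 [-9.5 -1.7] -0.08
0.68 [-11.7  -1.9] -0.1
0.7 [-13.8  -2.2] -0.12
0.72 [-15.9  -2.4] -0.14
0.74 [-18.1  -2.6] -0.16
0.76 [-20.2  -2.7] -0.18
0.78 [-22.4  -2.8] -0.2
0.8 [-24.5  -2.8] -0.22
0.82 [-26.7  -2.8] -0.24
0.84 [-28.9  -2.7] -0.26
0.86 [-31.   -2.6] -0.28
```

```bash
python3 -m creep '[[255,-3,0,0,-0.02],[255,-5,-1,0,-0.04],[255,-7,-1,0,-0.06],[255,-9,-1,0,-0.08],[255,-11,-2,0,-0.1],[255,-12,-2,0,-0.11],[255,-13,-2,0,-0.12],[255,-14,-2,0,-0.12],[255,-14,-2,0,-0.12]]'; python3 - <<'E'
from h import *
print(ctrl.get_obs()["contact_force"],ctrl.get_obs()["tool_pos"])
im=ctrl.get_image("top"); cv2.imwrite("pics/t3.png",cv2.resize(im[170:310,210:380,::-1],None,fx=3.5,fy=3.5,interpolation=cv2.INTER_CUBIC))
E
```

```text
t: 5.95
tool_pos: [0.3931, -0.3175, 0.0554]
tool_rot: [0.039, 3.141, -0.0]
contact_force: [0.9, 0.5, 0.0]
opening: -0.0001
[0.88172463 0.52746211 0.0089744 ] [ 0.39308277 -0.31748648  0.05535314]
```

View pics/t3.png

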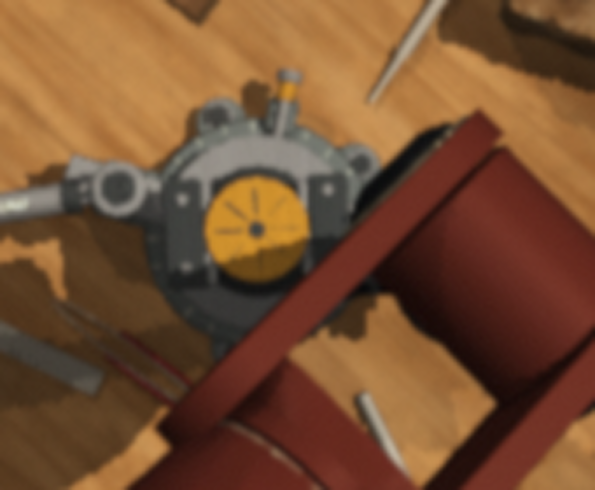

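The jaws now lie square in the picture, turned about 46° in all, with no contact force, so the vise is in the third notch. I back off, rise and go to the wrench side.

```bash
python3 -m creep '[[255,12,0,0,0],[255,25,0,0,0],[255,30,0,-40,0],[255,30,0,-80,0],[255,30,0,-120,0],[255,30,0,-120,0]]'; python3 -m creep '[[255,0,40,0,-0.08],[255,0,80,0,-0.16],[255,0,120,0,-0.16],[255,0,160,0,-0.16],[255,0,200,0,-0.16],[255,0,240,0,-0.16],[255,0,280,0,-0.16],[255,0,310,0,-0.16],[255,0,310,0,-0.16],[255,0,310,0,-0.16]]';  python3 - <<'E'
from h import *
print(ctrl.get_obs()["contact_force"],ctrl.get_obs()["tool_pos"])
im=ctrl.get_image("top"); cv2.imwrite("pics/t4.png",cv2.resize(im[170:310,120:350,::-1],None,fx=3.4,fy=3.4,interpolation=cv2.INTER_CUBIC))
im=ctrl.get_image("wrist")[:,:,::-1].copy()
for p in ([.4437,-.1384,.09],[.4252,0,.077]):
    u=proj("wrist",p); print(u); cv2.circle(im,(int(u[0]),int(u[1])),3,(0,255,0),-1)
cv2.imwrite("pics/w4.png",im)
E
```

```text
t: 6.5
tool_pos: [0.3652, -0.3205, 0.1849]
tool_rot: [0.04, 3.131, -0.019]
contact_force: [0.4, -1.0, 1.3]
opening: -0.0002
t: 7.33
tool_pos: [0.37, -0.006, 0.1749]
tool_rot: [-0.218, 3.134, -0.001]
contact_force: [0.0, -1.2, -0.6]
opening: -0.0
[ 0.04327015 -1.20671675 -0.55173556] [ 0.36996277 -0.0060029   0.17491198]
(np.float64(97.24834536381434), np.float64(288.20014135086603))
(np.float64(280.56369476498213), np.float64(279.9055381571419))
```

View pics/t4.png

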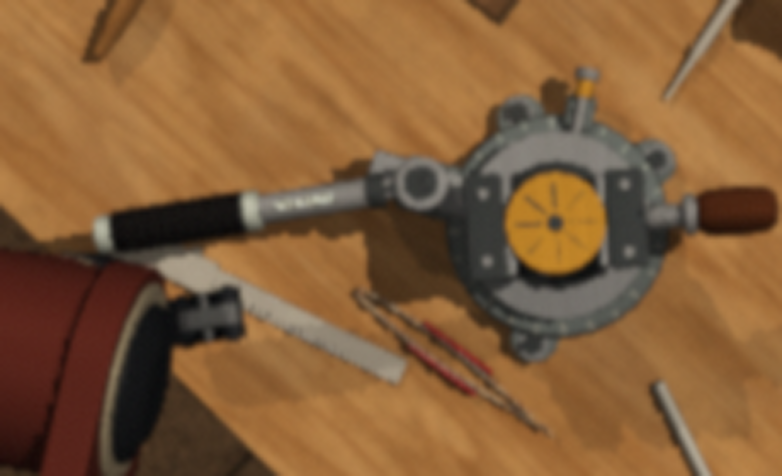

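View pics/w4.png

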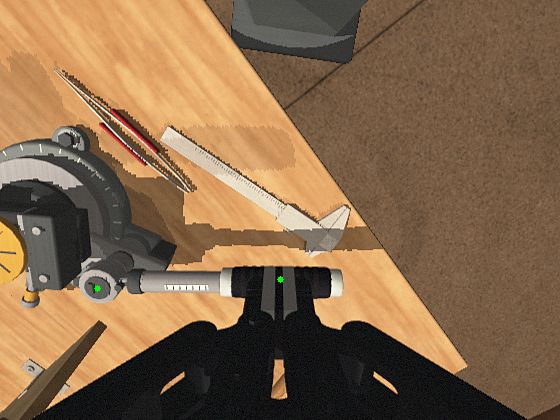

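The vise handle now points straight right at (735,210) in the enlarged view. The grip mark in the wrist picture at (281,280) lies on the grip's middle. I go down behind the grip.

```bash
python3 -m creep '[[255,0,0,30,0],[255,0,0,60,0],[255,0,0,90,0],[255,0,0,110,0],[255,0,0,119,0],[255,0,0,119,0],[255,0,0,119,0]]'; python3 - <<'E'
from arc import *
print(ctrl.get_obs()["contact_force"])
rows([.4437,-.1384],.140,1.703,-1,.024,np.arange(-.1,.4,.05))
E
```

```text
t: 8.02
tool_pos: [0.3708, -0.0078, 0.0567]
tool_rot: [0.209, -3.135, 0.0]
contact_force: [0.8, -0.2, 0.3]
opening: 0.0004
[ 0.7810632  -0.23162446  0.2937989 ]
-0.1 [-17.2  -2.2] -0.1
-0.05 [-24.1  -0.5] -0.05
0.0 [-31.1   0.9] 0.0
0.05 [-38.1   1.9] 0.05
0.1 [-45.2   2.6] 0.1
0.15 [-52.3   2.9] 0.15
0.2 [-59.4   2.9] 0.2
0.25 [-66.5   2.5] 0.25
0.3 [-73.5   1.7] 0.3
0.35 [-80.6   0.6] 0.35
```

```bash
python3 -m creep '[[255,-10,0,0,0],[255,-20,0,0,0],[255,-28,1,0,0],[255,-34,1,0,0.02],[255,-38,2,0,0.05],[255,-43,2,0,0.09],[255,-48,3,0,0.12],[255,-52,3,0,0.15],[255,-56,3,0,0.18],[255,-59,3,0,0.2],[255,-63,3,0,0.22],[255,-66,3,0,0.25]]'; python3 - <<'E'
from arc import *
print(ctrl.get_obs()["contact_force"])
rows([.4437,-.1384],.140,1.703,-1,.024,np.arange(.25,.8,.025))
E
```

```text
t: 9.02
tool_pos: [0.4359, 0.0046, 0.0571]
tool_rot: [-0.183, -3.136, 0.001]
contact_force: [-5.6, -1.7, 2.7]
opening: 0.0002
[-5.57389008 -1.70692722  2.73716906]
0.25 [-0.6 -1.1] 0.0
0.28 [-4.1 -0.5] 0.03
0.3 [-7.6 -0.1] 0.05
0.33 [-11.2   0.3] 0.08
0.35 [-14.7   0.6] 0.1
0.38 [-18.2   0.8] 0.13
0.4 [-21.8   0.9] 0.15
0.43 [-25.3   0.9] 0.18
0.45 [-28.9   0.9] 0.2
0.48 [-32.4   0.7] 0.23
0.5 [-36.    0.5] 0.25
0.53 [-39.5   0.1] 0.28
0.55 [-43.   -0.3] 0.3
0.58 [-46.6  -0.8] 0.33
0.6 [-50.1  -1.4] 0.35
0.63 [-53.5  -2.1] 0.38
0.65 [-57.   -2.8] 0.4
0.68 [-60.4  -3.7] 0.43
0.7 [-63.9  -4.6] 0.45
0.73 [-67.3  -5.7] 0.48
0.75 [-70.6  -6.8] 0.5
0.78 [-74.  -8.] 0.53
```

```bash
python3 -m creep '[[255,-4,0,0,0.03],[255,-8,0,0,0.05],[255,-11,0,0,0.08]]'; python3 -m creep '[[255,-4,0,0,0.03],[255,-4,0,0,0.03]]';python3 -m creep '[[255,-4,0,0,0.03],[255,-4,0,0,0.03]]'; python3 - <<'E'
from arc import *
print(ctrl.get_obs()["contact_force"])
rows([.4437,-.1384],.140,1.703,-1,.024,np.arange(.35,.7,.025))
E
```

```text
t: 9.27
tool_pos: [0.4464, 0.0045, 0.0568]
tool_rot: [-0.309, -3.125, -0.003]
contact_force: [-4.2, 4.4, 3.4]
opening: -0.0003
t: 9.43
tool_pos: [0.4506, 0.0037, 0.0567]
tool_rot: [-0.355, -3.121, -0.003]
contact_force: [-2.9, 2.5, 1.3]
opening: 0.0005
t: 9.6
tool_pos: [0.4541, 0.0029, 0.0564]
tool_rot: [-0.402, -3.114, -0.003]
contact_force: [-3.9, 4.0, 0.3]
opening: 0.0002
[-3.88524439  3.95776722  0.31952153]
0.35 [ 3.6 -0.3] -0.04
0.38 [0.1 0.4] -0.01
0.4 [-3.4  1. ] 0.01
0.43 [-6.9  1.5] 0.04
0.45 [-10.4   1.9] 0.06
0.48 [-13.9   2.3] 0.09
0.5 [-17.5   2.5] 0.11
0.53 [-21.    2.7] 0.14
0.55 [-24.6   2.7] 0.16
0.58 [-28.1   2.7] 0.19
0.6 [-31.7   2.6] 0.21
0.63 [-35.2   2.4] 0.24
0.65 [-38.8   2.2] 0.26
0.68 [-42.3   1.8] 0.29
```

```bash
python3 -m creep '[[255,-3.5,1,0,0.01],[255,-3.5,1,0,0.01]]'; python3 -m creep '[[255,-3.5,0.5,0,0.025],[255,-3.5,0.5,0,0.025]]'; python3 - <<'E'
from arc import *
rows([.4437,-.1384],.140,1.703,-1,.024,[.4,.425,.45])
im=ctrl.get_image("top"); cv2.imwrite("pics/t5.png",cv2.resize(im[180:260,130:270,::-1],None,fx=5.5,fy=5.5,interpolation=cv2.INTER_CUBIC))
E
```

```text
t: 9.77
tool_pos: [0.4575, 0.0025, 0.0564]
tool_rot: [-0.416, -3.112, -0.001]
contact_force: [-4.6, 1.2, 1.3]
opening: 0.0
t: 9.93
tool_pos: [0.4609, 0.0022, 0.0564]
tool_rot: [-0.456, -3.106, -0.002]
contact_force: [-4.5, 2.3, 1.2]
opening: -0.0
0.4 [ 3.4 -0.2] -0.02
0.42 [-0.1  0.4] 0.0
0.45 [-3.6  1. ] 0.03
```

View pics/t5.png

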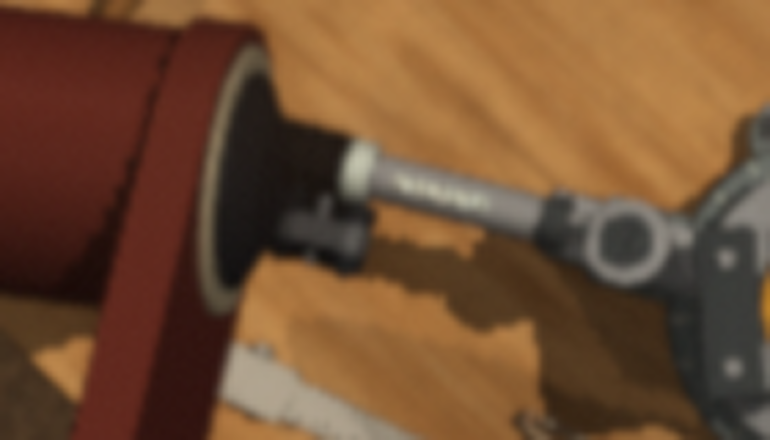

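The shaft has turned about 0.42 rad and is still straight with the head at (627,242). The force has not yet peaked, so I continue in small steps.

```bash
python3 -m creep '[[255,-3.5,0.5,0,0.025],[255,-3.5,0.5,0,0.025]]'; python3 -m creep '[[255,-3.5,0.5,0,0.025],[255,-3.5,0.5,0,0.025]]'; python3 -m creep '[[255,-3.5,0.5,0,0.025],[255,-3.5,0.5,0,0.025]]'; python3 - <<'E'
from arc import *
print(ctrl.get_obs()["contact_force"],ctrl.get_obs()["wrist_torque"])
rows([.4437,-.1384],.140,1.703,-1,.024,[.475,.5,.525,.55])
E
```

```text
t: 10.15
tool_pos: [0.4643, 0.0018, 0.0563]
tool_rot: [-0.494, -3.1, -0.002]
contact_force: [-4.6, 1.1, 2.1]
opening: -0.0001
t: 10.32
tool_pos: [0.4677, 0.0012, 0.0563]
tool_rot: [-0.533, -3.093, -0.002]
contact_force: [-5.4, 3.1, 2.2]
opening: 0.0001
t: 10.48
tool_pos: [0.4711, 0.0006, 0.0563]
tool_rot: [-0.572, -3.086, -0.002]
contact_force: [-6.3, 2.3, 1.5]
opening: -0.0001
[-6.29586175  2.29579487  1.52313559] [0.44230074 0.80824816 0.02998923]
0.47 [ 3.1 -0.2] -0.02
0.5 [-0.4  0.4] 0.0
0.53 [-3.9  1. ] 0.03
0.55 [-7.4  1.4] 0.05
```

```bash
python3 -m creep '[[255,-3.5,0.7,0,0.025],[255,-3.5,0.7,0,0.025]]'; python3 -m creep '[[255,-3.5,0.5,0,0.025],[255,-3.5,0.5,0,0.025]]'; python3 -m creep '[[255,-3.5,0.5,0,0.025],[255,-3.5,0.5,0,0.025]]'
```

```text
t: 10.65
tool_pos: [0.4745, -0.0001, 0.0563]
tool_rot: [-0.61, -3.078, -0.002]
contact_force: [-5.6, 2.3, 2.1]
opening: 0.0003
t: 10.82
tool_pos: [0.4779, -0.0008, 0.0562]
tool_rot: [-0.649, -3.07, -0.002]
contact_force: [-5.5, 3.6, 3.1]
opening: 0.0003
t: 10.98
tool_pos: [0.4813, -0.0017, 0.0562]
tool_rot: [-0.687, -3.062, -0.002]
contact_force: [-7.3, 3.8, 2.9]
opening: -0.0003
```

```bash
python3 - <<'E'
from arc import *
rows([.4437,-.1384],.140,1.703,-1,.024,[.55,.575,.6,.625,.65,.675])
E
```

```text
0.55 [ 2.9 -0.3] -0.02
0.57 [-0.6  0.3] 0.0
0.6 [-4.1  0.9] 0.03
0.62 [-7.6  1.4] 0.05
0.65 [-11.1   1.7] 0.08
0.68 [-14.7   2. ] 0.1
```

```bash
python3 -m creep '[[255,-3.5,0.7,0,0.025],[255,-3.5,0.7,0,0.025]]'; python3 -m creep '[[255,-2.5,0.5,0,0.02],[255,-2.5,0.5,0,0.02]]'
```

```text
t: 11.15
tool_pos: [0.4854, -0.0029, 0.0564]
tool_rot: [-0.725, -3.055, -0.002]
contact_force: [-5.6, 2.4, 1.8]
opening: 0.0002
t: 11.32
tool_pos: [0.4881, -0.0038, 0.0565]
tool_rot: [-0.755, -3.049, -0.001]
contact_force: [-2.8, 1.8, 0.6]
opening: 0.0002
```

The force fell from 8.2 to 3.3 N, so the wrench is breaking over. One small step more takes it safely past 0.06 rad, well short of the stop.

```bash
python3 -m creep '[[255,-4,0.8,0,0.03],[255,-4,0.8,0,0.03]]';  python3 - <<'E'
from arc import *
print(ctrl.get_obs()["contact_force"])
rows([.4437,-.1384],.140,1.703,-1,.024,[.6,.625,.65,.675,.7])
E
```

```text
t: 11.48
tool_pos: [0.4924, -0.0052, 0.0565]
tool_rot: [0.8, 3.038, 0.0]
contact_force: [-4.3, 1.5, -0.1]
opening: 0.0
[-4.32803467  1.50210452 -0.08381058]
0.6 [ 7.3 -1.2] -0.05
0.62 [ 3.9 -0.4] -0.02
0.65 [0.4 0.2] 0.0
0.68 [-3.1  0.7] 0.03
0.7 [-6.7  1.2] 0.05
```

```bash
python3 -m creep '[[255,-3.5,0.6,0,0.025],[255,-3.5,0.6,0,0.025],[255,-3.5,0.6,0,0.025]]'
```

```text
t: 11.73
tool_pos: [0.4953, -0.0063, 0.0563]
tool_rot: [-0.837, -3.027, -0.0]
contact_force: [-3.3, 1.8, 1.3]
opening: 0.0001
```

The force holds at about 3.8 N, in the low part of the break-over. I back off now, then go up and clear.

```bash
python3 -m creep '[[255,15,0,0,0],[255,35,0,0,0],[255,50,0,0,0],[255,50,0,-40,0],[255,50,0,-80,0],[255,50,0,-120,0],[255,50,0,-150,0],[255,50,0,-150,0]]'; python3 -m creep '[[255,0,40,0,0],[255,0,80,0,0],[255,0,120,0,0],[255,0,160,0,0],[255,0,200,0,0],[255,0,240,0,0],[255,0,240,0,0],[255,0,240,0,0]]'; python3 - <<'E'
from h import *
print(ctrl.get_obs()["contact_force"],ctrl.get_obs()["tool_pos"])
im=ctrl.get_image("top"); cv2.imwrite("pics/t6.png",im[:,:,::-1]); cv2.imwrite("pics/t6c.png",cv2.resize(im[130:340,100:380,::-1],None,fx=2.8,fy=2.8,interpolation=cv2.INTER_CUBIC))
a=cv2.imread("pics/top0.png")
for l in ("hammer","ring_clamp","caliper","cutters","tweezers","scribe"): print(l,[(round(d["conf"],2),d["rect"]) for d in ctrl.boxes_of("top",l)[:1]])
E
```

```text
t: 12.4
tool_pos: [0.4576, 0.0185, 0.2158]
tool_rot: [0.832, 3.011, 0.003]
contact_force: [0.5, -0.1, 0.8]
opening: -0.0003
t: 13.07
tool_pos: [0.5768, 0.2266, 0.2052]
tool_rot: [0.833, 3.029, -0.001]
contact_force: [0.6, -0.8, -0.2]
opening: 0.0002
[ 0.60680398 -0.79605599 -0.20392714] [0.57676051 0.22663758 0.20515844]
hammer [(0.68, [147.7, 92.0, 63.2, 94.8])]
ring_clamp [(0.92, [205.5, 102.8, 49.5, 41.0])]
caliper [(0.69, [148.9, 232.1, 90.4, 49.4])]
cutters [(0.87, [366.8, 238.2, 56.0, 50.3])]
tweezers [(0.67, [241.3, 266.6, 8.9, 12.4])]
scribe [(0.74, [324.7, 150.5, 25.8, 34.1])]
```

View pics/t6c.png

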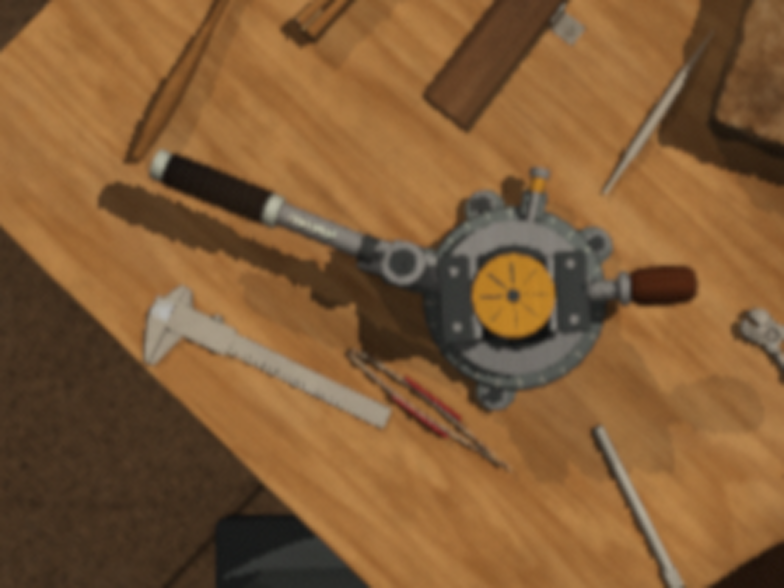

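The wrench has sprung back, with the head end at (403,262) and the tip at (162,165): about 0.54 rad of turn, against about 0.67 while it was pushed, which fits a break-over. The vise is still in its notch and the tools have not moved, so I hand in.

```bash
python3 - <<'E'
from station import ctrl
print(ctrl.finish_job())
E
```

```text
the job is handed in; nothing more can be done
None
```

The job is handed in. By my checks the vise is in its third notch and the clamp bolt is tightened to the click, but no verdict is reported.

- **Vise:** I pushed it anticlockwise by its wooden handle. In the top view it had turned about 46°, against 45° for three clicks, and the contact force dropped to nearly zero as it settled.
- **Wrench:** I pushed the black grip clockwise in small steps. The force rose to about 8.2 N, fell to about 3.3 N at the click, and I stopped about 0.06 to 0.09 rad later.
- **After backing off:** The last picture showed the wrench straight, with the bolt turned about 0.54 rad from its start. The finger had stopped at about 0.67 rad, so the break-over was roughly 0.09 to 0.13 rad, above the 0.06 needed and below the 0.17 stop.
- **Bolt angle:** I could not measure it directly because its start angle is only known as a range. A click at the grip puts it at 0.25 to 0.31 rad.
- **Other tools:** By eye, the caliper, tweezers and scribe had not moved. The hammer, ring clamp and cutters were only partly in that crop, and their detector boxes fit the first picture.
- **Disagreements:** The scribe detection at (325,150) was a different tool, and the tweezers detection was only a fragment, so I judged those two from the picture. The force readings are noisy by about 1 N.

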